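Find the filter cartridge that still has its core and show it to the reader

ROBOT

A 6-joint arm with a two-finger parallel gripper is mounted at the origin on the work surface. World frame = base frame: x ahead of the robot, y to its left, z up, the work surface at z = 0. Lengths are in m, angles in rad, forces in N, time in s.
With the tool pointing down it reaches from about 0.25 to 0.775 m from the base axis. Payload 4 kg.
Tool frame: the origin (TCP) lies midway between the tips of the shut fingers; the grasp point (between the pads) lies 19 mm behind it; z points along the fingers, y is the direction in which the jaws open and shut (so a half turn about z gives the same grasp; the last joint's range is limited). The gripper opens to 94 mm and grips with 3 to 60 N. Pads are 16 mm wide; open, the fingers measure 119 mm over their backs; the gripper's body (75 mm by 177 mm) begins 78 mm behind the grasp point.
Start: joints at [-1.418, 0.087, 1.371, -0, 1.684, -0.103], TCP at [0.139, -0.532, 0.169] pointing down, gripper open.
Joint ranges: [-3.1, 3.1], [-0.76, 2.03], [0.27, 2.55], [-1.08, 4.22], [0.17, 2.65], [-2.57, 2.57]. Speed limits (rad/s): [2.79, 2.79, 3.14, 3.14, 3.14, 3.14].

INTERFACE

Orientations are given as [roll, pitch, yaw] about the fixed x, y, z axes, in that order (R = Rz(yaw) Ry(pitch) Rx(roll)).
In Python, from bench import robot gives the robot as it stands.
- The arm moves only by the tool servo_tool, never from a script. Its argument "rows" is a list of rows, each a list of 2 entries, a list of its own where there are three numbers: the shift along the tool's x, y, z normalised to -1 to 1, where 1 is 0.08 m, then the turn about the tool's z normalised to -1 to 1, where 1 is pi/2 rad. A call has 1 to 12 rows; each row is the pose to reach, as a shift and turn from the pose commanded when the call began, along the tool's axes at that moment; what a row does not reach only later rows make up. A row lasts 1/12 s, in which the tool goes at most 41.7 mm and 7.16 degrees, less where a joint would pass 70% of its speed; a pose out of reach is approached as far as the arm can. A call with a number of a shift or a turn outside -1 to 1 is refused whole. A call with a gripper value outside its range is refused whole. "grip" is the closure, from -1 (fully open) to 1 (shut), set as the call begins (left out, the last holds). The fingers move at their own pace and stop on an object; the grip force is fixed at half the most. Time passes only in rows, so rows that repeat a pose let the fingers close. It gives the time, the measured TCP pose, the force and the opening at its end, in the units of the state.
- robot.get_obs(): the state, without advancing time (a new reading comes with each control period).
- robot.snapshot(name): name is "scene" or "top"; returns a dict with "pixels" (384x512x3 uint8, red, green, blue), "camera_matrix" (3x3 intrinsics, pixels), "world_from_camera" (4x4, takes a point from camera to world coordinates). Camera axes: x right, y down, z forward; pixel columns grow to the right and rows downward; lengths in m; the calibration is good to about 2 mm. A picture is of the moment at which its call begins. There is no depth.
- robot.close_job(): hands the job in, once; it reports no verdict.
The state is a dict: "time": time; "joint_positions": joint angles; "qvel": joint speeds; "joint_torque": joint torques, N m; "tool_pos": TCP position; "ee_rot": TCP orientation; "wrist_force": force on the tool from outside, world axes, zero at the start; "wrist_torque": the same for the moment, N m; "width": finger opening in m.
Only numpy, scipy, OpenCV 4.12 (cv2) and the standard library are available. Lean on these libraries where they do the work, as an engineer would, in place of code of your own. Each camera call takes 0.05 s, during which the arm holds its last target.

TASK

Two look-alike sealed filter cartridges stand in the white holder: one still has its heavy metal core, the other only a light plastic blank, and only their weight tells. Lift each clear of the holder in turn to feel which is heavier, standing the lighter one back upright in a pocket of the holder, and finish while still holding the heavier one: upright and still in the air above the ring mark on the reader's foot plate, level with the reader's window and touching no part of the reader. Do not drop a cartridge, tip one over or disturb the other things on the bench.

Things in the scene. Friction and masses are not known exactly. Their poses are not given: they have to be found in the camera images.
- cartridge_1_mid (a point): Centre (half-way up) of cartridge 1: an aluminium cylinder with dark bands near both ends, 46 mm in diameter, 90 mm tall, standing upright in a pocket of the holder (its centre then 55 mm above the bench); z is its long axis. It can be gripped across anywhere on its height above the pocket's rim; 40 N of grip is enough.
- cartridge_2_mid (a point): Centre (half-way up) of cartridge 2: an aluminium cylinder with dark bands near both ends, 46 mm in diameter, 90 mm tall, standing upright in a pocket of the holder (its centre then 55 mm above the bench); z is its long axis. It can be gripped across anywhere on its height above the pocket's rim; 40 N of grip is enough.
- cartridge_1: Cartridge 1, origin at the centre of its underside. The two look the same. Hidden inside one, drawn afresh each time, is a metal core (whole cartridge about 0.39 to 0.54 kg), in the other a plastic blank (whole about 0.17 to 0.2 kg). The insert has about 1.5 mm of play and may rattle.
- cartridge_2: Cartridge 2, origin at the centre of its underside. The two look the same. Hidden inside one, drawn afresh each time, is a metal core (whole cartridge about 0.39 to 0.54 kg), in the other a plastic blank (whole about 0.17 to 0.2 kg). The insert has about 1.5 mm of play and may rattle.
- rest: Fixed white holder: flat plate 86 mm (x) by 214 mm (y) by 10 mm thick, with two round pockets 130 mm apart along its y axis; origin at the centre of its underside, on the bench.
- pocket_1 (a point): Centre of the floor of pocket 1 (10 mm above the bench). Its round rim is 12 mm high, 53 mm inside and 63 mm outside diameter: 3.5 mm clear all round a cartridge.
- pocket_2 (a point): Centre of the floor of pocket 2 (10 mm above the bench). Its round rim is 12 mm high, 53 mm inside and 63 mm outside diameter: 3.5 mm clear all round a cartridge.
- reader: Fixed reading station: foot plate 130 (x) by 110 (y) by 12 mm, and on its +x side an upright post 30 by 70 mm reaching 138 mm above the bench, with a dark window in the post face that looks to its -x. Origin on the bench directly below the centre of the ring mark; the post's face is 45 mm from there in +x.
- read_point (a point): The point where the cartridge's centre is to be held: above the centre of the 50 mm ring mark on the foot plate, at the height of the window's centre (100 mm above the bench). x points to the window, 45 mm away.
- cap_jar: Bystander, loose: small screw-cap jar, blue cap, 42 mm across, 32 mm tall. To be left alone.
- solvent_bottle: Bystander, loose: clear bottle with green cap, 72 mm across, 165 mm tall. To be left alone.
- beaker: Bystander, loose: glass beaker, 68 mm across, 85 mm tall. To be left alone.
- spanner: Bystander, loose: 150 mm open-ended spanner lying flat. To be left alone.
- sample_jar: Bystander, loose: amber jar with black cap, 56 mm across, 75 mm tall. To be left alone.
- union_nut: Bystander, loose: steel ring 42 mm across, 18 mm tall, lying flat. To be left alone.
Not all that is in view belongs to the job. What is shaped like the cartridge_1 but green or purple is not meant.

How it is judged:
On the way, in this order (a step that is already met when the one before it is completed fails the run):
1. the lighter cartridge has been lifted clear of the holder (((distance between core_full_c0 and cartridge_1_mid below 0.03 m and (height (world z) of cartridge_2_mid above 0.078 m and contact force between cartridge_2 and the fingers above 1 N)) or (distance between core_full_c0 and cartridge_2_mid below 0.03 m and (height (world z) of cartridge_1_mid above 0.078 m and contact force between cartridge_1 and the fingers above 1 N)))), for 0.2 s.
2. the lighter cartridge stands upright in a pocket again, let go (((distance between core_full_c0 and cartridge_1_mid below 0.03 m and (height (world z) of cartridge_2_mid below 0.062 m and angle between cartridge_2_mid's own z axis and vertical below 0.12 rad and (horizontal distance between cartridge_2_mid and pocket_1 below 0.008 m or horizontal distance between cartridge_2_mid and pocket_2 below 0.008 m) and contact force between cartridge_2 and the fingers below 0.2 N and linear speed of cartridge_2 below 0.03 m/s)) or (distance between core_full_c0 and cartridge_2_mid below 0.03 m and (height (world z) of cartridge_1_mid below 0.062 m and angle between cartridge_1_mid's own z axis and vertical below 0.12 rad and (horizontal distance between cartridge_1_mid and pocket_1 below 0.008 m or horizontal distance between cartridge_1_mid and pocket_2 below 0.008 m) and contact force between cartridge_1 and the fingers below 0.2 N and linear speed of cartridge_1 below 0.03 m/s)))), for 0.2 s.
At the end, for the whole second after the job is handed in: The cartridge with the metal core is held in the fingers, centre within 20 mm sideways and 25 mm in height of the read point, within 0.2 rad of upright, still, not touching the reader; the lighter one stands upright (0.12 rad), released, within 8 mm of a pocket's centre (((distance between core_full_c0 and cartridge_1_mid below 0.03 m and ((horizontal distance between cartridge_1_mid and read_point below 0.02 m and height (world z) of cartridge_1_mid between 0.075 and 0.125 m and angle between cartridge_1_mid's own z axis and vertical below 0.2 rad and contact force between cartridge_1 and the fingers above 1 N and contact force between cartridge_1 and reader below 0.3 N and linear speed of cartridge_1 below 0.03 m/s) and (height (world z) of cartridge_2_mid below 0.062 m and angle between cartridge_2_mid's own z axis and vertical below 0.12 rad and (horizontal distance between cartridge_2_mid and pocket_1 below 0.008 m or horizontal distance between cartridge_2_mid and pocket_2 below 0.008 m) and contact force between cartridge_2 and the fingers below 0.2 N and linear speed of cartridge_2 below 0.03 m/s))) or (distance between core_full_c0 and cartridge_2_mid below 0.03 m and ((horizontal distance between cartridge_2_mid and read_point below 0.02 m and height (world z) of cartridge_2_mid between 0.075 and 0.125 m and angle between cartridge_2_mid's own z axis and vertical below 0.2 rad and contact force between cartridge_2 and the fingers above 1 N and contact force between cartridge_2 and reader below 0.3 N and linear speed of cartridge_2 below 0.03 m/s) and (height (world z) of cartridge_1_mid below 0.062 m and angle between cartridge_1_mid's own z axis and vertical below 0.12 rad and (horizontal distance between cartridge_1_mid and pocket_1 below 0.008 m or horizontal distance between cartridge_1_mid and pocket_2 below 0.008 m) and contact force between cartridge_1 and the fingers below 0.2 N and linear speed of cartridge_1 below 0.03 m/s))))); the arm keeps its last pose, push and grip.
It fails at once if a cartridge is dropped (let go in the air, 15 mm or more above its place) ((height (world z) of cartridge_1_mid above 0.07 m and contact force between cartridge_1 and the fingers below 0.05 N) or (height (world z) of cartridge_2_mid above 0.07 m and contact force between cartridge_2 and the fingers below 0.05 N)).
It fails at once if a cartridge is tipped over (more than 0.7 rad) (angle between any of cartridge_1_mid, cartridge_2_mid's own z axis and vertical above 0.7 rad).
It fails at once if a bystander is disturbed (moved more than 25 mm or tipped) (distance of any of cap_jar, solvent_bottle, beaker, spanner, sample_jar, union_nut from where it was at the start of the episode above 0.025 m or angle between any of cap_jar, solvent_bottle, beaker, spanner, sample_jar, union_nut's own z axis and vertical above 0.5 rad).
It also fails if it takes over 72 s, if anything falls off the work surface, if the arm or the gripper's body presses on something with over 40 N, if the wrist force passes 120 N, or if a joint passes its speed limit or range.

## Working session

There is one attempt and no reset: what is moved stays moved. The work goes in short steps, Python scripts to look and compute and a tool call to move; the robot and the scene stay as the last step left them, time stands still between calls to the robot, and variables do not carry over. Pictures are saved under pics/ and viewed, and the job is handed in when it is done.

Besides the shell and the picture viewer there is one more tool, called after "Emit:" in YAML: its name, and indented under it one key for each argument. servo_tool: Moves the arm, as the interface text tells. Its arguments: {"type":"object","properties":{"rows":{"type":"array"},"grip":{"type":"number"}},"required":["rows"]}

```bash
mkdir -p pics
python3 - <<'E'
from bench import robot
import cv2,json
for n in ("scene","top"):
    s=robot.snapshot(n); cv2.imwrite(f"pics/{n}0.png",s["pixels"][:,:,::-1]); print(n,s["camera_matrix"],s["world_from_camera"])
print(robot.get_obs())
E
```

```text
scene [[374.00843815   0.         249.58677467]
 [  0.         374.00843815 191.03143393]
 [  0.           0.           1.        ]] [[ 0.66565278  0.65143179 -0.36406455  0.90072182]
 [ 0.74617814 -0.57370539  0.33775776 -0.30722921]
 [ 0.01116035 -0.4964864  -0.86797275  0.85376747]
 [ 0.          0.          0.          1.        ]]
top [[374.59899889   0.         258.92668644]
 [  0.         374.59899889 184.53297997]
 [  0.           0.           1.        ]] [[ 0.0360554  -0.97926797  0.19933451  0.36532577]
 [-0.99933941 -0.03442142  0.01165777  0.00213539]
 [-0.0045547  -0.19962316 -0.97986216  1.02056217]
 [ 0.          0.          0.          1.        ]]
{'time': 0.1, 'joint_positions': array([-1.41811792e+00,  8.79078756e-02,  1.37208283e+00, -4.59404468e-05,
        1.68359464e+00, -1.03112233e-01]), 'qvel': array([ 0.0008532 , -0.00048863, -0.00359928, -0.00013045, -0.00162634,
        0.00050413]), 'joint_torque': array([ 2.46904041e-03, -3.41252053e+01, -3.03299689e+01,  7.20861135e-02,
        3.04131838e-02, -9.79441893e-05]), 'tool_pos': array([ 0.13904173, -0.53155472,  0.16741695]), 'ee_rot': array([-3.13960585e+00, -1.59690714e-04,  2.55785352e-01]), 'wrist_force': array([-0.33149122, -0.15595687, -0.40491577]), 'wrist_torque': array([0.04529911, 0.01063189, 0.00495474]), 'width': 0.09405180178619849}
```

View pics/scene0.png

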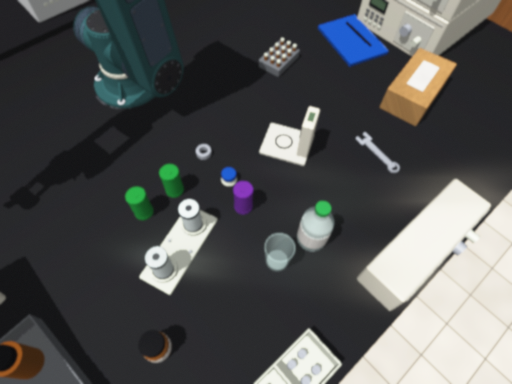

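View pics/top0.png

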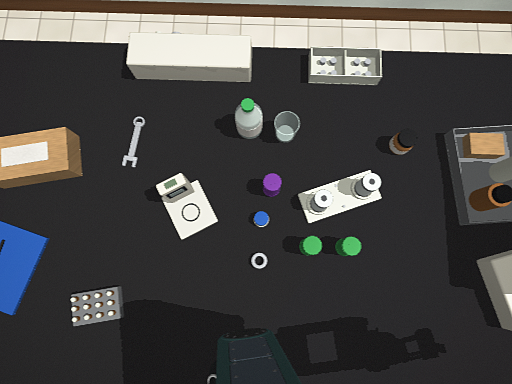

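Look-alikes in top view: silver cartridges at (322,200) and (368,184) on the white holder; greens at (312,245), (350,246) and purple at (271,184) are distractors. I choose the two silver ones and check them in a close crop.

```bash
cat > h.py <<'E'
import numpy as np,cv2
from bench import robot
def ray(s,uv,z):
    K,T=s["camera_matrix"],s["world_from_camera"]
    d=T[:3,:3]@np.linalg.solve(K,[uv[0],uv[1],1.]);o=T[:3,3]
    return o+d*(z-o[2])/d[2]
def proj(s,p):
    K,T=s["camera_matrix"],s["world_from_camera"]
    q=K@(T[:3,:3].T@(np.asarray(p,float)-T[:3,3]));return q[:2]/q[2]
E
python3 - <<'E'
from h import *
s=robot.snapshot("top");im=s["pixels"][:,:,::-1]
a=cv2.resize(im[160:270,250:400],None,fx=5,fy=5,interpolation=cv2.INTER_CUBIC)
b=cv2.resize(im[165:245,145:235],None,fx=6,fy=6,interpolation=cv2.INTER_CUBIC)
cv2.imwrite("pics/a.png",a);cv2.imwrite("pics/b.png",b)
s=robot.snapshot("scene");im=s["pixels"][:,:,::-1]
cv2.imwrite("pics/c.png",cv2.resize(im[150:300,120:260],None,fx=4,fy=4,interpolation=cv2.INTER_CUBIC))
cv2.imwrite("pics/d.png",cv2.resize(im[95:175,250:330],None,fx=6,fy=6,interpolation=cv2.INTER_CUBIC))
E
```

```text
(no output)
```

View pics/a.png

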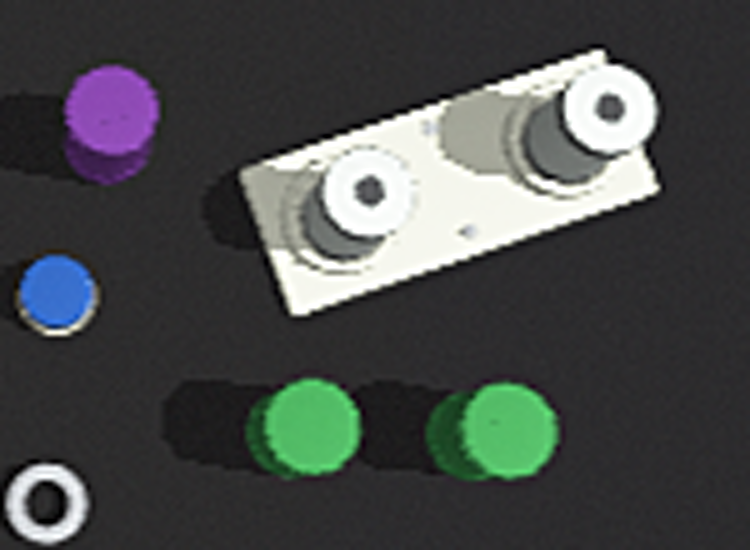

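View pics/b.png

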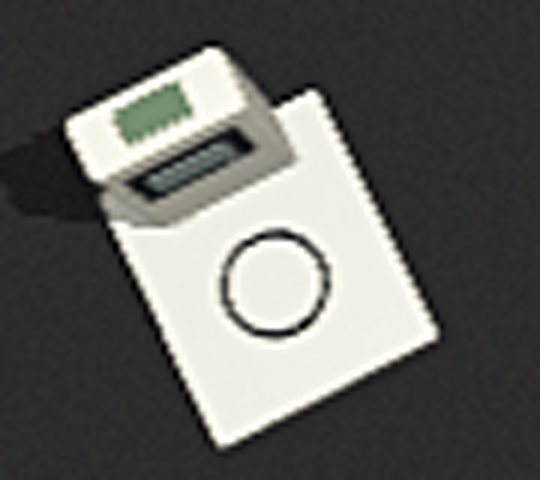

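View pics/c.png

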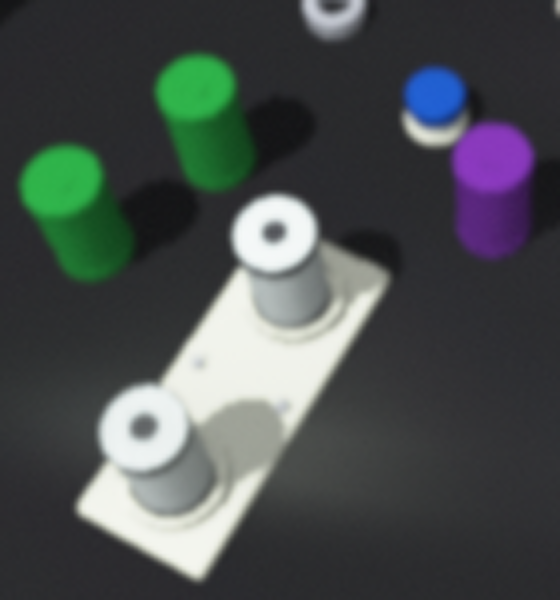

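View pics/d.png

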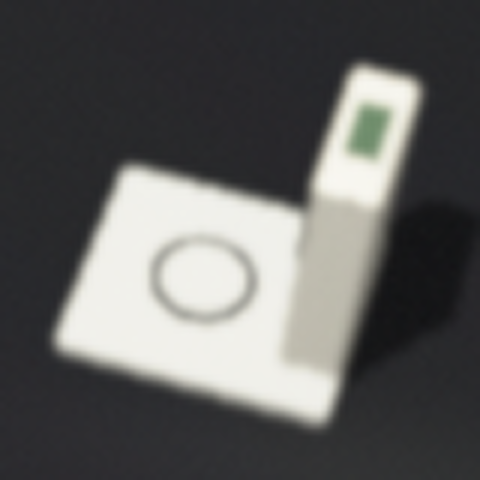

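Run:
```python
from h import *
t=robot.snapshot("top");c=robot.snapshot("scene")
f=lambda x,y,k,u,v:((x+.5)/k-.5+u,(y+.5)/k-.5+v)
A=[f(371,191,5,250,160),f(611,107,5,250,160)]
C=[f(275,233,4,120,150),f(144,427,4,120,150)]
for p,q in zip(A,C): print("cart",ray(t,p,.1),ray(c,q,.1))
print("ring",ray(t,f(274,284,6,145,165),.012),ray(c,f(204,279,6,250,95),.012))
H=[ray(t,f(x,y,5,250,160),.01) for x,y in [(241,172),(603,50),(659,188),(296,316)]]
print("holder",np.mean(H,0)); d=H[0]-H[1];print(np.degrees(np.arctan2(d[1],d[0])),np.linalg.norm(d))
R=[ray(t,f(x,y,6,145,165),.012) for x,y in [(318,90),(438,340),(222,448)]]
for r in R: print(r)
d=R[0]-R[1];print("reader x yaw",np.degrees(np.arctan2(d[1],d[0])),np.linalg.norm(d))
for n,u,z in [("green",f(312,426,5,250,160),.09),("green",f(509,430,5,250,160),.09),("purple",f(112,110,5,250,160),.09),("cap",f(57,291,5,250,160),.032),("bottle",(248,104),.165),("beaker",(286,122),.085),("nut",(259,261),.018)]: print(n,ray(t,u,z))
```

```text
cart [ 0.52460218 -0.14943457  0.1       ] [ 0.52587315 -0.14687243  0.1       ]
cart [ 0.57158778 -0.26964425  0.1       ] [ 0.57207511 -0.26781896  0.1       ]
ring [0.48828602 0.19738236 0.012     ] [0.490111   0.19973304 0.012     ]
holder [ 0.54749492 -0.20774793  0.01      ]
110.79911597382123 0.21330888539325554
[0.57847574 0.18367209 0.012     ]
[0.46565476 0.12185722 0.012     ]
[0.41419932 0.21520041 0.012     ]
reader x yaw 28.718435105053253 0.12864544541611417
green [ 0.40841975 -0.12235341  0.09      ]
green [ 0.40994295 -0.21881515  0.09      ]
purple [ 0.56339149 -0.01969039  0.09      ]
cap [0.47687244 0.00517735 0.032     ]
bottle [0.73867929 0.04616187 0.165     ]
beaker [ 0.72637539 -0.05203125  0.085     ]
nut [0.36477888 0.00649268 0.018     ]
```

Emit:
servo_tool:
  rows:
    - [[0.25,0,0],-0.017]
    - [[0.5,-0.1,0],-0.034]
    - [[0.75,-0.2,0],-0.05]
    - [[1,-0.3,0],-0.068]
  grip: -1

```text
time: 0.63
tool_pos: [0.211, -0.4881, 0.1683]
ee_rot: [-3.141, -0.0, 0.363]
wrist_force: [-0.3, -0.5, -0.4]
width: 0.0941
```

Emit:
servo_tool:
  rows:
    - [[0.25,0,0],0]
    - [[0.5,-0.1,0],0]
    - [[0.75,-0.2,0],0]
    - [[1,-0.3,0],0]

```text
time: 0.97
tool_pos: [0.2775, -0.4371, 0.1683]
ee_rot: [-3.141, 0.0, 0.363]
wrist_force: [0.6, 0.5, -0.0]
width: 0.094
```

Emit:
servo_tool:
  rows:
    - [[0.25,0,0],0]
    - [[0.5,-0.1,0],0]
    - [[0.75,-0.2,0],0]
    - [[1,-0.3,0],0]

```text
time: 1.3
tool_pos: [0.3437, -0.3863, 0.1684]
ee_rot: [-3.142, 0.0, 0.363]
wrist_force: [-0.0, -0.3, -1.3]
width: 0.0939
```

Emit:
servo_tool:
  rows:
    - [[0.25,0,0],0]
    - [[0.5,-0.1,0],0]
    - [[0.75,-0.2,0],0]
    - [[1,-0.3,0],0]
    - [[1,-0.3,0],0]
    - [[1,-0.3,0],0]

```text
time: 1.8
tool_pos: [0.4097, -0.3357, 0.1684]
ee_rot: [3.141, 0.001, 0.365]
wrist_force: [-0.3, -0.8, -0.8]
width: 0.0941
```

Emit:
servo_tool:
  rows:
    - [[0.25,0,0],0]
    - [[0.5,0,0],0]
    - [[0.75,0,0],0]
    - [[1,0,0],0]

```text
time: 2.13
tool_pos: [0.4839, -0.3088, 0.1685]
ee_rot: [3.141, 0.001, 0.361]
wrist_force: [0.1, 0.0, 1.1]
width: 0.094
```

Emit:
servo_tool:
  rows:
    - [[0.25,0,0],0]
    - [[0.5,0,0],0]
    - [[0.75,0,0],0]
    - [[1,-0.06,0],0]

```text
time: 2.47
tool_pos: [0.5573, -0.2766, 0.1681]
ee_rot: [3.141, 0.001, 0.36]
wrist_force: [-0.7, -0.3, 0.5]
width: 0.0938
```

Emit:
servo_tool:
  rows:
    - [[0.1,0,0],0]
    - [[0.19,0,0],0]
    - [[0.19,0,0],0]
    - [[0.19,0,0],0]
    - [[0.19,0,0],0]

```text
time: 2.88
tool_pos: [0.5706, -0.2705, 0.1687]
ee_rot: [3.141, 0.001, 0.361]
wrist_force: [0.3, -0.3, 0.4]
width: 0.0944
```

Run:
```python
from h import *
o=robot.get_obs();print(o["tool_pos"],o["ee_rot"])
for n,r in (("top",(100,240,270,430)),("scene",(100,330,90,280))):
    s=robot.snapshot(n);im=s["pixels"][:,:,::-1]
    cv2.imwrite(f"pics/e_{n}.png",cv2.resize(im[r[0]:r[1],r[2]:r[3]],None,fx=3,fy=3,interpolation=cv2.INTER_CUBIC))
```

```text
[ 0.57059663 -0.27047758  0.16865106] [3.14122472e+00 5.23251031e-04 3.61388505e-01]
```

View pics/e_top.png

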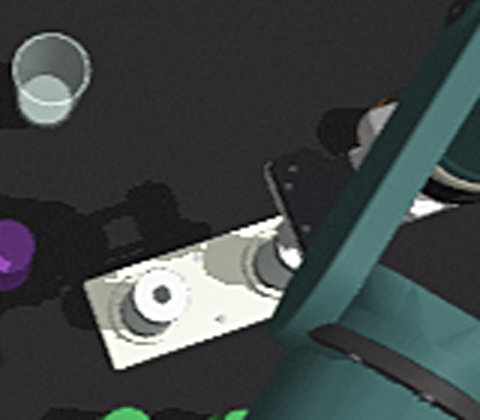

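View pics/e_scene.png

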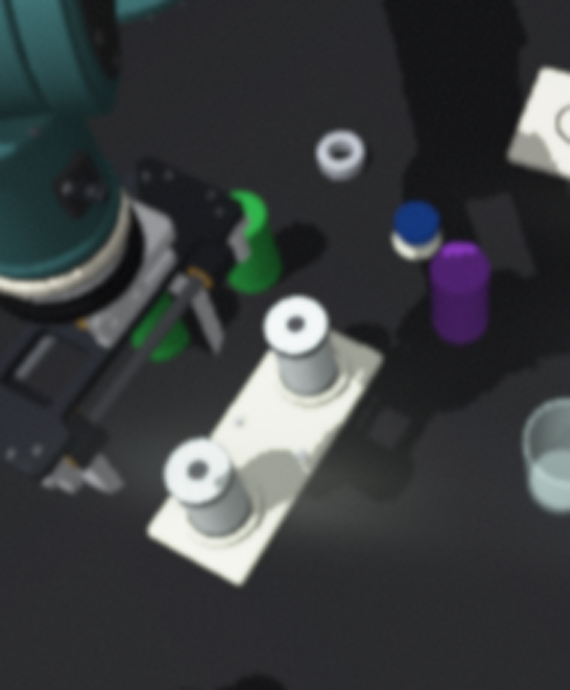

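The pictures show the open gripper above cartridge 2 (scene crop ~(197,470)), with nothing else in the way of its fingers. I go straight down.

Emit:
servo_tool:
  rows:
    - [[0.02,-0.01,0.2],0]
    - [[0.02,-0.01,0.4],0]
    - [[0.02,-0.01,0.6],0]
    - [[0.02,-0.01,0.8],0]
    - [[0.02,-0.01,1.0],0]

```text
time: 3.4
tool_pos: [0.5721, -0.2687, 0.0881]
ee_rot: [3.141, -0.0, 0.362]
wrist_force: [1.2, -0.2, 0.7]
width: 0.0941
```

Emit:
servo_tool:
  rows:
    - [[0,0,0.15],0]
    - [[0,0,0.3],0]
    - [[0,0,0.48],0]
    - [[0,0,0.48],0]
    - [[0,0,0.48],0]
    - [[0,0,0.48],0]

```text
time: 3.9
tool_pos: [0.5731, -0.2687, 0.0511]
ee_rot: [3.14, -0.001, 0.362]
wrist_force: [0.4, -0.3, 0.2]
width: 0.094
```

Emit:
servo_tool:
  rows:
    - [[0,0,0],0]
    - [[0,0,0],0]
    - [[0,0,0],0]
    - [[0,0,0],0]
    - [[0,0,0],0]
    - [[0,0,0],0]
    - [[0,0,0],0]
    - [[0,0,0],0]
    - [[0,0,0],0]
    - [[0,0,0],0]
    - [[0,0,0],0]
    - [[0,0,0],0]
  grip: 1

```text
time: 4.9
tool_pos: [0.5727, -0.2684, 0.0501]
ee_rot: [3.141, -0.0, 0.363]
wrist_force: [0.9, -1.0, -0.4]
width: 0.0455
```

Run:
```python
from h import *
o=robot.get_obs();print(o)
s=robot.snapshot("scene");im=s["pixels"][:,:,::-1]
cv2.imwrite("pics/f.png",cv2.resize(im[150:330,90:280],None,fx=3,fy=3,interpolation=cv2.INTER_CUBIC))
```

```text
{'time': 4.9, 'joint_positions': array([-5.27754311e-01,  3.17148304e-01,  1.33601494e+00, -1.68653155e-04,
        1.48814068e+00,  6.80485417e-01]), 'qvel': array([-6.96366474e-05, -1.19256931e-03,  1.08500772e-03,  2.39559946e-04,
       -1.69035047e-03, -7.07175798e-04]), 'joint_torque': array([ 2.33796579e-01, -4.26330972e+01, -2.90219808e+01,  1.85197913e-01,
        1.46240098e-01, -8.55629751e-04]), 'tool_pos': array([ 0.57271571, -0.26840009,  0.05009371]), 'ee_rot': array([ 3.14126248e+00, -5.10173104e-05,  3.62570508e-01]), 'wrist_force': array([ 0.8843617 , -0.99182098, -0.44399416]), 'wrist_torque': array([-0.17551016,  0.00348075, -0.02297867]), 'width': 0.04551287892496372}
```

View pics/f.png

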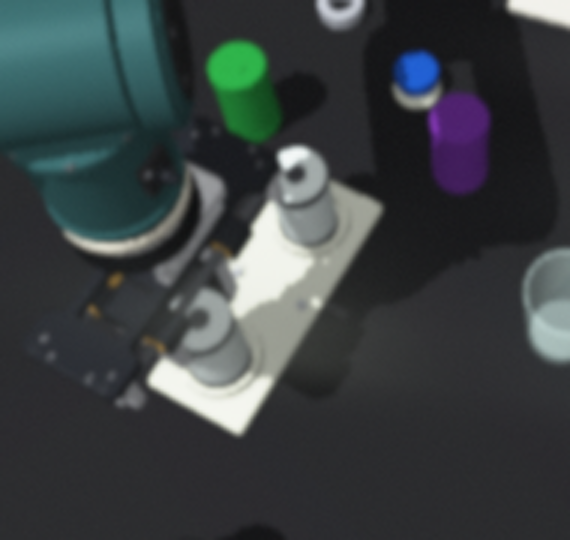

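Width 45.5 mm: cartridge 2 is between the pads. Lift 48 mm and feel.

Emit:
servo_tool:
  rows:
    - [[0,0,-0.05],0]
    - [[0,0,-0.1],0]
    - [[0,0,-0.2],0]
    - [[0,0,-0.3],0]
    - [[0,0,-0.4],0]
    - [[0,0,-0.5],0]
    - [[0,0,-0.6],0]
    - [[0,0,-0.6],0]
    - [[0,0,-0.6],0]
    - [[0,0,-0.6],0]
    - [[0,0,-0.6],0]
    - [[0,0,-0.6],0]

```text
time: 5.95
tool_pos: [0.5722, -0.268, 0.0972]
ee_rot: [-3.141, 0.001, 0.363]
wrist_force: [0.4, -0.8, -1.6]
width: 0.0453
```

```bash
cat > feel.py <<'E'
from h import *
F=[];Q=[]
for i in range(8):
    o=robot.get_obs();F.append(o["wrist_force"]);Q.append(o["joint_torque"]);s=robot.snapshot("scene")
print(o["time"],o["tool_pos"],o["ee_rot"],o["width"]);print(np.round(np.array(F)[:,2],2),np.mean(F,0),np.mean(Q,0))
im=s["pixels"][:,:,::-1]
import sys
cv2.imwrite(f"pics/{sys.argv[1]}.png",cv2.resize(im[100:330,90:340],None,fx=2.5,fy=2.5,interpolation=cv2.INTER_CUBIC))
E
python3 feel.py g
```

```text
6.3 [ 0.57263219 -0.26824779  0.09797841] [-3.14156336e+00  1.37777775e-04  3.62624058e-01] 0.04526489285713064
[-1.65 -1.87 -1.31 -2.19 -1.86 -1.09 -1.15 -2.  ] [ 0.00670324  0.05166076 -1.64046464] [ 6.28253209e-04 -4.33253539e+01 -3.07138552e+01  6.61921452e-02
 -2.92132018e-02  2.12632101e-06]
```

View pics/g.png

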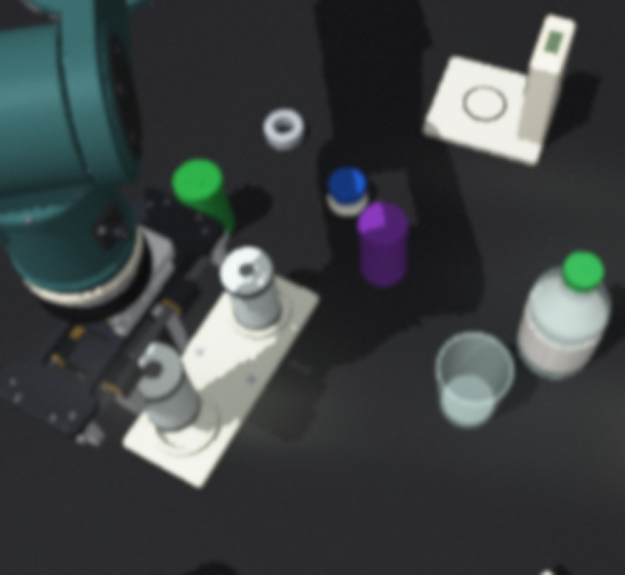

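Scene crop: cartridge 2 at (170,390) hangs clear of its pocket. Weight is about 1.64 N (~0.17 kg), so this is the light one. Set it back.

Emit:
servo_tool:
  rows:
    - [[0,0,0.1],0]
    - [[0,0,0.2],0]
    - [[0,0,0.3],0]
    - [[0,0,0.38],0]
    - [[0,0,0.45],0]
    - [[0,0,0.5],0]
    - [[0,0,0.54],0]
    - [[0,0,0.57],0]
    - [[0,0,0.59],0]
    - [[0,0,0.6],0]
    - [[0,0,0.6],0]
    - [[0,0,0.6],0]

```text
time: 7.35
tool_pos: [0.5729, -0.2684, 0.0505]
ee_rot: [3.141, -0.0, 0.363]
wrist_force: [0.3, 0.3, -1.6]
width: 0.0456
```

```bash
python3 feel.py i
```

```text
7.7 [ 0.57268496 -0.26827198  0.05016632] [ 3.14142344e+00 -6.70850302e-05  3.62628386e-01] 0.04528002967424054
[-1.61 -2.16 -1.88 -1.68 -2.25 -1.69 -1.19 -2.55] [-0.10593486  0.02826103 -1.87649616] [-3.00645796e-04 -4.36604373e+01 -3.00506119e+01  6.59972406e-02
 -3.53636795e-02  8.17524564e-05]
```

View pics/i.png

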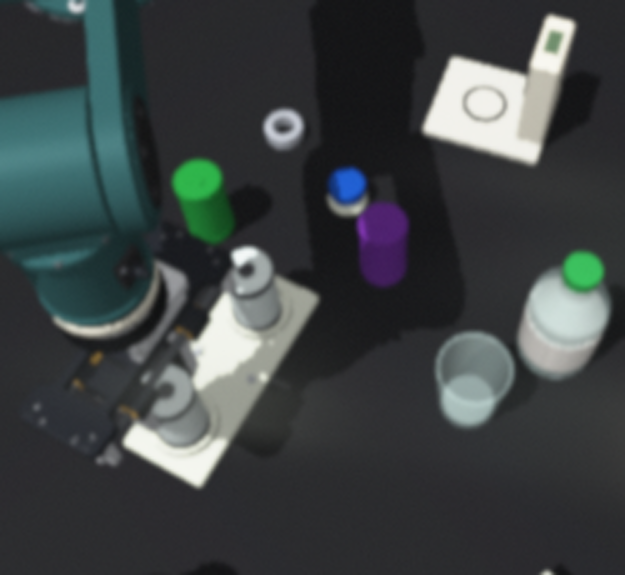

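It is back in the pocket but its weight still hangs on the tool. Lower a little more until the force drops.

Emit:
servo_tool:
  rows:
    - [[0,0,0.01],0]
    - [[0,0,0.02],0]
    - [[0,0,0.02],0]
    - [[0,0,0.02],0]
    - [[0,0,0.02],0]
    - [[0,0,0.02],0]

```text
time: 8.25
tool_pos: [0.573, -0.2683, 0.05]
ee_rot: [3.141, -0.001, 0.363]
wrist_force: [-1.0, 0.8, 5.9]
width: 0.0454
```

```bash
python3 feel.py j
```

```text
8.6 [ 0.57307158 -0.26835235  0.05001751] [ 3.14048804e+00 -1.11895930e-03  3.62652742e-01] 0.04535818987975445
[5.92 5.68 5.63 5.31 5.66 6.02 5.91 4.85] [-1.37296086  1.09294803  5.62485479] [-2.24834274e-01 -3.94224036e+01 -2.76278861e+01 -1.22040842e-01
 -8.96335398e-01  1.85487741e-02]
```

Resting on the floor. Release.

Emit:
servo_tool:
  rows:
    - [[0,0,0],0]
    - [[0,0,0],0]
    - [[0,0,0],0]
    - [[0,0,0],0]
    - [[0,0,0],0]
    - [[0,0,0],0]
    - [[0,0,0],0]
    - [[0,0,0],0]
    - [[0,0,0],0]
    - [[0,0,0],0]
    - [[0,0,0],0]
    - [[0,0,0],0]
  grip: -1

```text
time: 9.65
tool_pos: [0.5727, -0.2683, 0.0485]
ee_rot: [3.141, -0.0, 0.363]
wrist_force: [0.0, -0.9, -0.9]
width: 0.094
```

Emit:
servo_tool:
  rows:
    - [[0,0,-0.1],0]
    - [[0,0,-0.25],0]
    - [[0,0,-0.45],0]
    - [[0,0,-0.65],0]
    - [[0,0,-0.85],0]
    - [[0,0,-1],0]
    - [[0,0,-1],0]

```text
time: 10.23
tool_pos: [0.5747, -0.2694, 0.1336]
ee_rot: [3.135, -0.005, 0.363]
wrist_force: [0.3, 0.1, 0.4]
width: 0.0939
```

Emit:
servo_tool:
  rows:
    - [[0,0,-0.1],0]
    - [[0,0,-0.25],0]
    - [[0,0,-0.45],0]
    - [[0,0,-0.5],0]
    - [[0,0,-0.5],0]
    - [[0,0,-0.5],0]

```text
time: 10.73
tool_pos: [0.5726, -0.2683, 0.1683]
ee_rot: [-3.141, 0.0, 0.363]
wrist_force: [-0.1, 0.4, -0.2]
width: 0.0943
```

```bash
python3 feel.py k
python3 - <<'E'
import numpy as np
from h import *
o=robot.get_obs();d=np.array([.5252,-.1482])-o["tool_pos"][:2];c,s=np.cos(o["ee_rot"][2]),np.sin(o["ee_rot"][2])
print((c*d[0]+s*d[1])/.08,(s*d[0]-c*d[1])/.08)
E
```

```text
11.0833 [ 0.57238202 -0.2680943   0.16777368] [-3.14071434e+00  8.22809775e-04  3.62674304e-01] 0.09379963362842333
[-0.23  0.62  0.28 -0.51 -0.25  0.3  -0.78  0.44] [ 0.22177929  0.24602378 -0.01739668] [ 6.91893412e-03 -4.23169170e+01 -3.06498872e+01  6.75026889e-02
 -2.93175462e-02 -5.96963375e-06]
-0.02047231465834229 -1.6113561626750676
```

View pics/k.png

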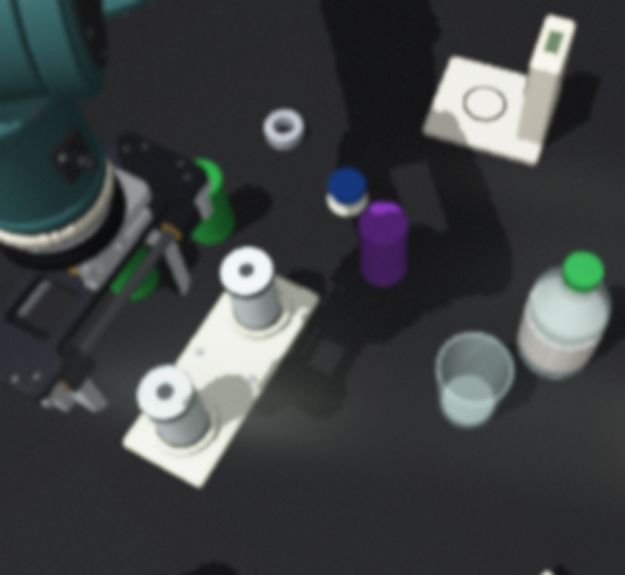

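Cartridge 2 stands upright in its pocket, released (crop (170,405)). On to cartridge 1.

Emit:
servo_tool:
  rows:
    - [[0,-0.2,0],0]
    - [[0,-0.4,0],0]
    - [[-0.01,-0.6,0],0]
    - [[-0.01,-0.8,0],0]

```text
time: 11.47
tool_pos: [0.5488, -0.2082, 0.1683]
ee_rot: [-3.141, 0.0, 0.362]
wrist_force: [0.2, 0.4, 1.1]
width: 0.0939
```

Emit:
servo_tool:
  rows:
    - [[0,-0.2,0],0]
    - [[0,-0.4,0],0]
    - [[-0.01,-0.6,0],0]
    - [[-0.01,-0.81,0],0]
    - [[-0.01,-0.81,0],0]
    - [[-0.01,-0.81,0],0]

```text
time: 11.97
tool_pos: [0.5255, -0.148, 0.1688]
ee_rot: [3.141, -0.0, 0.364]
wrist_force: [-0.3, 0.3, -0.7]
width: 0.0941
```

Emit:
servo_tool:
  rows:
    - [[0,0,0.2],0]
    - [[0,0,0.4],0]
    - [[0,0,0.6],0]
    - [[0,0,0.8],0]
    - [[0,0,1.0],0]

```text
time: 12.38
tool_pos: [0.5258, -0.1494, 0.0876]
ee_rot: [3.141, 0.0, 0.362]
wrist_force: [0.4, 0.5, 0.0]
width: 0.0938
```

Emit:
servo_tool:
  rows:
    - [[0,0,0.15],0]
    - [[0,0,0.3],0]
    - [[0,0,0.46],0]
    - [[0,0,0.46],0]
    - [[0,0,0.46],0]
    - [[0,0,0.46],0]

```text
time: 12.88
tool_pos: [0.5261, -0.1488, 0.0525]
ee_rot: [3.14, -0.001, 0.362]
wrist_force: [0.7, 0.6, 0.5]
width: 0.0938
```

```bash
python3 feel.py l
```

```text
13.2333 [ 0.52579334 -0.1485113   0.05223567] [ 3.14080434e+00 -7.40829246e-04  3.62695089e-01] 0.09409602275174964
[ 0.51  0.77 -0.74 -0.42  0.36 -0.33 -0.19 -1.16] [ 0.05122799 -0.02259544 -0.15176446] [-2.00266405e-02 -3.42978774e+01 -2.87870727e+01  5.93410285e-02
 -4.48192289e-02 -1.61212970e-04]
```

View pics/l.png

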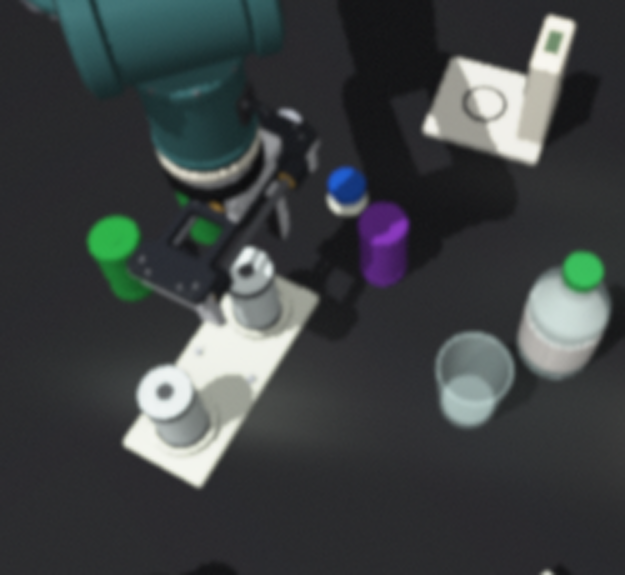

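The fingers straddle cartridge 1 (crop (255,290)) and the light one stays standing. Grip, then lift.

Emit:
servo_tool:
  rows:
    - [[0,0,0],0]
    - [[0,0,0],0]
    - [[0,0,0],0]
    - [[0,0,0],0]
    - [[0,0,0],0]
    - [[0,0,0],0]
    - [[0,0,0],0]
    - [[0,0,0],0]
    - [[0,0,0],0]
    - [[0,0,0],0]
    - [[0,0,0],0]
    - [[0,0,0],0]
  grip: 1

```text
time: 14.28
tool_pos: [0.5255, -0.1486, 0.0517]
ee_rot: [3.141, 0.0, 0.363]
wrist_force: [0.2, -0.6, -0.8]
width: 0.0451
```

Emit:
servo_tool:
  rows:
    - [[0,0,-0.05],0]
    - [[0,0,-0.1],0]
    - [[0,0,-0.2],0]
    - [[0,0,-0.3],0]
    - [[0,0,-0.4],0]
    - [[0,0,-0.5],0]
    - [[0,0,-0.6],0]
    - [[0,0,-0.6],0]
    - [[0,0,-0.6],0]
    - [[0,0,-0.6],0]
    - [[0,0,-0.6],0]
    - [[0,0,-0.6],0]

```text
time: 15.28
tool_pos: [0.525, -0.1482, 0.0989]
ee_rot: [-3.141, 0.001, 0.363]
wrist_force: [-0.2, -0.1, -5.1]
width: 0.0454
```

```bash
python3 feel.py m
```

```text
15.6333 [ 0.52541844 -0.14841993  0.09957465] [-3.14156821e+00  1.70954398e-04  3.62624793e-01] 0.04517190073998876
[-5.08 -5.45 -3.77 -5.33 -3.89 -3.64 -4.39 -4.88] [ 0.22631691 -0.33211212 -4.55475588] [ 1.35084966e-03 -3.64956965e+01 -3.18925671e+01  6.19266645e-02
 -3.89108450e-02 -1.42008878e-04]
```

View pics/m.png

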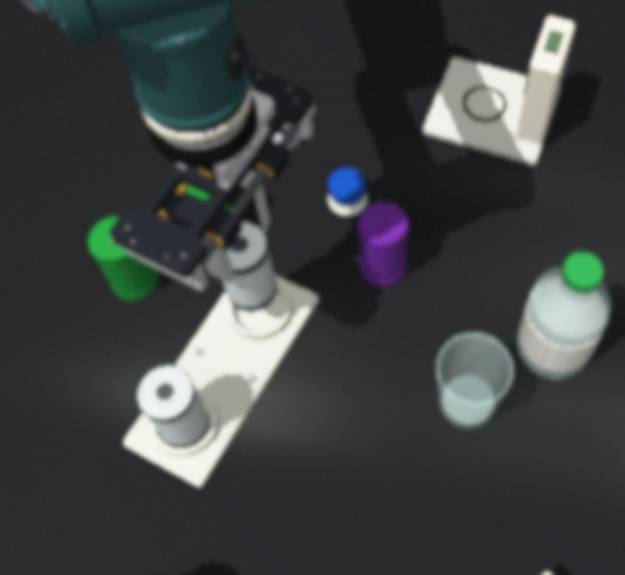

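4.55 N (~0.46 kg) against 1.6–1.9 N: cartridge 1 is the heavy one. Raise, then carry in a straight line to the reader, clear above the purple cylinder and the cap jar.

Emit:
servo_tool:
  rows:
    - [[0,0,-0.05],0]
    - [[0,0,-0.15],0]
    - [[0,0,-0.25],0]
    - [[0,0,-0.35],0]
    - [[0,0,-0.45],0]
    - [[0,0,-0.55],0]
    - [[0,0,-0.65],0]
    - [[0,0,-0.75],0]
    - [[0,0,-0.75],0]

```text
time: 16.43
tool_pos: [0.5267, -0.1489, 0.1624]
ee_rot: [3.139, -0.003, 0.363]
wrist_force: [1.0, 0.4, -3.4]
width: 0.0452
```

Emit:
servo_tool:
  rows:
    - [[0.01,-0.05,0],0]
    - [[0.04,-0.15,0],0]
    - [[0.07,-0.25,0],0]
    - [[0.1,-0.36,0],0]
    - [[0.13,-0.47,0],0]
    - [[0.16,-0.58,0],0]
    - [[0.19,-0.69,0],0]
    - [[0.22,-0.8,0],0]

```text
time: 17.1
tool_pos: [0.5191, -0.0811, 0.1597]
ee_rot: [-3.142, 0.0, 0.363]
wrist_force: [0.3, -0.4, -4.7]
width: 0.045
```

Emit:
servo_tool:
  rows:
    - [[0.03,-0.12,0],0]
    - [[0.06,-0.24,0],0]
    - [[0.1,-0.36,0],0]
    - [[0.13,-0.48,0],0]
    - [[0.17,-0.6,0],0]
    - [[0.2,-0.72,0],0]
    - [[0.23,-0.84,0],0]
    - [[0.26,-0.96,0],0]

```text
time: 17.77
tool_pos: [0.5113, -0.0022, 0.1596]
ee_rot: [3.142, 0.0, 0.363]
wrist_force: [0.3, 0.2, -4.0]
width: 0.0452
```

Emit:
servo_tool:
  rows:
    - [[0.03,-0.12,0],0]
    - [[0.06,-0.24,0],0]
    - [[0.1,-0.36,0],0]
    - [[0.13,-0.48,0],0]
    - [[0.17,-0.6,0],0]
    - [[0.2,-0.72,0],0]
    - [[0.23,-0.84,0],0]
    - [[0.26,-0.96,0],0]

```text
time: 18.43
tool_pos: [0.5035, 0.077, 0.1596]
ee_rot: [3.142, 0.0, 0.363]
wrist_force: [-0.4, -0.2, -3.5]
width: 0.0452
```

Emit:
servo_tool:
  rows:
    - [[0.03,-0.12,0],0]
    - [[0.06,-0.24,0],0]
    - [[0.1,-0.36,0],0]
    - [[0.13,-0.48,0],0]
    - [[0.17,-0.6,0],0]
    - [[0.2,-0.72,0],0]
    - [[0.22,-0.8,0],0]
    - [[0.22,-0.8,0],0]
    - [[0.22,-0.8,0],0]
    - [[0.22,-0.8,0],0]

```text
time: 19.27
tool_pos: [0.4974, 0.1418, 0.1596]
ee_rot: [3.141, 0.0, 0.362]
wrist_force: [-0.7, -0.7, -4.7]
width: 0.0452
```

```bash
python3 feel.py n
python3 - <<'E'
import numpy as np
from h import *
o=robot.get_obs();d=np.array([.4892,.1986])-o["tool_pos"][:2];c,s=np.cos(o["ee_rot"][2]),np.sin(o["ee_rot"][2])
print((c*d[0]+s*d[1])/.08,(s*d[0]-c*d[1])/.08)
E
```

```text
19.6167 [0.49746725 0.14182714 0.15968399] [ 3.14141846e+00 -7.46869928e-05  3.62063111e-01] 0.045198362672606296
[-4.7  -4.17 -4.17 -4.71 -5.1  -5.13 -5.17 -4.62] [-0.24034759 -0.22577479 -4.72015483] [ 1.01470658e-01 -3.32577708e+01 -3.25405611e+01  3.56127827e-02
 -6.97071923e-02 -1.12866491e-04]
0.15503586384272386 -0.6995924396489329
```

View pics/n.png

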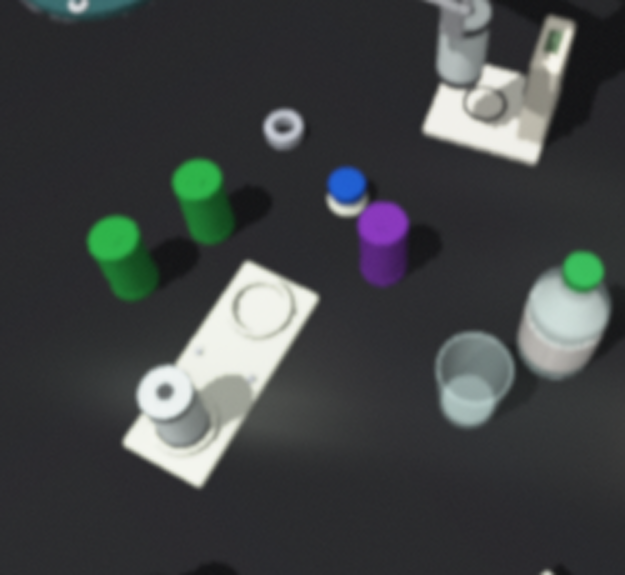

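The cartridge hangs upright short of the ring, all bystanders are where they were, and the light one is standing. Move the rest of the way, then lower.

Emit:
servo_tool:
  rows:
    - [[0.02,-0.08,0],0]
    - [[0.04,-0.18,0],0]
    - [[0.06,-0.28,0],0]
    - [[0.08,-0.38,0],0]
    - [[0.1,-0.48,0],0]
    - [[0.13,-0.58,0],0]
    - [[0.145,-0.65,0],0]
    - [[0.155,-0.7,0],0]
    - [[0.155,-0.7,0],0]
    - [[0.155,-0.7,0],0]

```text
time: 20.5
tool_pos: [0.4891, 0.199, 0.1596]
ee_rot: [3.141, 0.0, 0.363]
wrist_force: [0.3, 0.0, -4.2]
width: 0.0451
```

Emit:
servo_tool:
  rows:
    - [[0,0,0.08],0]
    - [[0,0,0.18],0]
    - [[0,0,0.28],0]
    - [[0,0,0.38],0]
    - [[0,0,0.48],0]
    - [[0,0,0.58],0]
    - [[0,0,0.67],0]
    - [[0,0,0.73],0]
    - [[0,0,0.76],0]
    - [[0,0,0.78],0]
    - [[0,0,0.78],0]
    - [[0,0,0.78],0]

```text
time: 21.5
tool_pos: [0.4894, 0.199, 0.0977]
ee_rot: [3.141, -0.001, 0.363]
wrist_force: [0.1, 0.3, -4.6]
width: 0.0452
```

```bash
python3 feel.py o
python3 - <<'E'
from h import *
s=robot.snapshot("scene");im=s["pixels"][:,:,::-1]
for p in ([.4892,.1986,.012],[.4892,.1986,.055],[.4892,.1986,.145]): print(proj(s,p))
cv2.imwrite("pics/p.png",cv2.resize(im[60:180,230:340],None,fx=5,fy=5,interpolation=cv2.INTER_CUBIC))
s=robot.snapshot("top");im=s["pixels"][:,:,::-1]
cv2.imwrite("pics/q.png",cv2.resize(im[130:290,120:300],None,fx=3,fy=3,interpolation=cv2.INTER_CUBIC))
E
```

```text
21.85 [0.4892292  0.19892704 0.09744992] [ 3.14151141e+00 -3.61529951e-04  3.62645867e-01] 0.044892431287200114
[-4.59 -4.49 -4.92 -5.09 -5.17 -4.83 -5.07 -4.56] [-0.28197611 -0.02120201 -4.84104043] [-1.34509837e-03 -3.46332814e+01 -3.18052366e+01  2.12253321e-02
 -7.37473648e-02 -6.58717539e-05]
[283.06847427 141.10103635]
[284.4778918  131.38856606]
[287.79171782 108.55258167]
```

View pics/p.png

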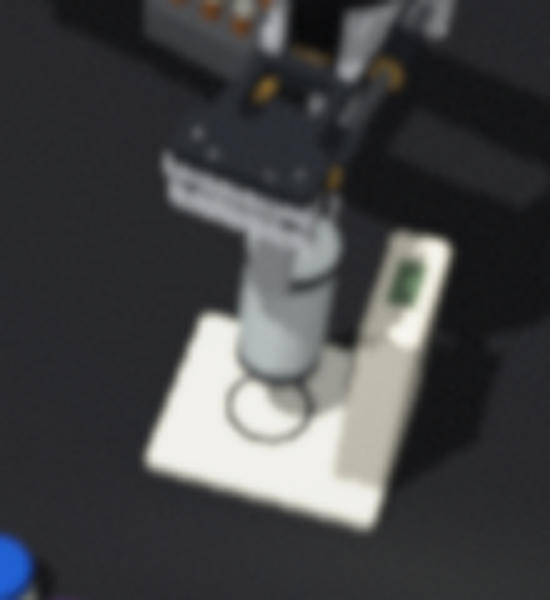

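View pics/q.png

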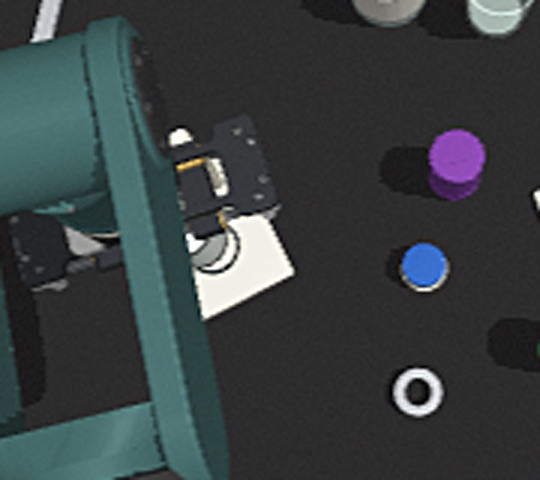

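View pics/o.png

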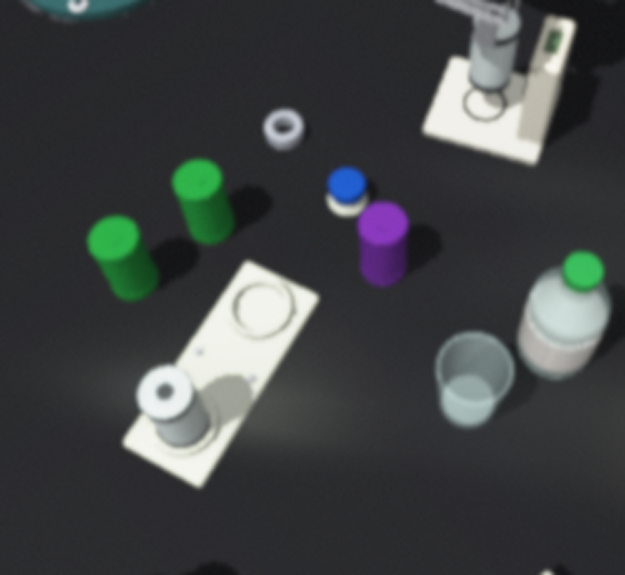

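The cartridge's underside appears at crop p (280,360), against (272,357) predicted for the read point. It is upright and clear of the post. In the wide view the light one is standing and nothing else has moved.

```bash
python3 -c "
from bench import robot
print(robot.close_job())"
```

```text
the job is handed in; nothing more can be done
None
```

I lifted both cartridges in turn. Cartridge 2 weighed about 1.6–1.9 N, so it is the light one. I stood it back upright in its own pocket and released it. Cartridge 1 weighed about 4.6–4.8 N, so it has the metal core. I carried it to the reader and handed in the job while still holding it over the ring mark; no verdict is reported.

**Last checks:**
- **Position:** the tool was at (0.489, 0.199), which matches the read point I measured, with the cartridge's centre about 100 mm above the bench.
- **Grip and reader:** the finger opening was 45 mm. The wrist felt about 4.8 N, close to the 4.6 N felt when first lifted, and the pictures show a clear gap to the post.
- **Rest of the bench:** the light cartridge was upright in its pocket, and the loose items visible in the last pictures had not moved. The spanner and the amber sample jar were outside those crops or hidden by the arm, but the arm did not go near them.
- **Small disagreements:** the two cameras differed by about 2–3 mm, so I used their average. The cartridge's underside appeared about 8 px from its predicted spot in the 5x crop, roughly 3–5 mm, well within the 20 mm allowed.

No check failed, and the run took about 22 s of the 72 s allowed.

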